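# Roll a rack tube into the drilling V-block

### The arm

A 6-joint arm with a two-finger parallel gripper is mounted at the origin on the work surface. World frame = base frame: x ahead of the robot, y to its left, z up, the work surface at z = 0. Lengths are in mm, angles in rad, forces in N, time in s.
With the tool pointing down it reaches from about 350 to 775 mm from the base axis. Payload 7.3 kg.
Tool frame: the origin (TCP) lies on the centre line of the jaws, within the pads' length; the fingertips stand 17 mm ahead of it and the grasp point (between the pads) lies 2 mm behind it; z points along the fingers, y is the line along which they close (so a half turn about z gives the same grasp; the last joint's range is limited). The gripper opens to 92 mm and grips with 3 to 60 N. Pads are 19 mm wide; open, the fingers measure 130 mm over their backs; the gripper's body (75 mm by 190 mm) begins 47 mm behind the grasp point.
Start: joints at [0.963, 0.342, 1.524, -0, 1.275, -0.146], TCP at [233.908, 470.032, 243.741] pointing down, gripper open.
Joint ranges: [-2.53, 2.53], [-0.77, 2.02], [0.04, 2.7], [-1, 4.14], [0.28, 2.66], [-3.11, 3.11]. Speed limits (rad/s): [2.57, 2.57, 3.14, 3.14, 3.14, 3.14].

### API

Orientations are given as [roll, pitch, yaw] about the fixed x, y, z axes, in that order (R = Rz(yaw) Ry(pitch) Rx(roll)).
In Python, from plant import bot gives the robot as it stands. The module is installed in compiled form; this text tells all that it offers.
- The arm moves only by the shell command python3 -m pendant 'ROWS'. ROWS is JSON, a list of rows, each a list of 3 entries, a list of its own where there are three numbers: the shift along the world's x, y, z as a fraction of full scale, then the turn, a rotation vector about the world's x, y, z as a fraction of full scale, then the opening, from -1 (shut) to 1 (fully open), so that 0 is half open. In form: [[[tx, ty, tz], [rx, ry, rz], claw], ...]. A call has exactly 10 rows; each row shifts and turns the commanded pose from where the row before left it; what a row does not reach is not made up. Full scale, the value 1, is 30 mm for a shift and 0.12 rad for a turn. A row lasts 1/12 s, in which the tool goes at most 41.7 mm and 7.16 degrees, less where a joint would pass 70% of its speed; a pose out of reach is approached as far as the arm can. A call with a number of a shift or a turn outside -1 to 1 is refused whole. A call with a gripper value outside its range is refused whole. The fingers move at their own pace and stop on an object; the grip force is fixed at half the most. Time passes only in rows, so rows that do not move let the fingers close, or fill a call up. It gives the time, the measured TCP pose, the force, the opening and the grip force at its end, in the units of the state.
- bot.get_obs(): the state, without advancing time (a new reading comes with each control period).
- bot.capture(name): name is "side" or "top" or "wrist"; returns the picture (480x640x3 uint8, blue, green, red); there is no depth.
- bot.camera_params(name): a dict with "fovy" (degrees; the focal length in pixels is half the picture's height over the tangent of half this angle, whatever the lens; pixels are square), "cx", "cy" (the principal point, pixels), "distortion" ([k1, k2, p1, p2, k3] as OpenCV has them; the pictures are not rectified), "camera_from_world" (4x4, takes a point from world to camera coordinates). Camera axes: x right, y down, z forward; pixel columns grow to the right and rows downward; lengths in mm; the calibration is good to about 2 mm. A picture is of the moment at which its call begins: read the wrist's pose just before it. camera_params takes no time and is no camera call; for the wrist camera it gives the pose at the moment of the call.
- bot.close_job(): hands the job in; it is judged then, once.
The state is a dict: "time": time; "joint_positions": joint angles; "dq": joint speeds; "tau": joint torques, N m; "tool_pos": TCP position; "tcp_rot": TCP orientation; "contact_force": force on the tool from outside, world axes, zero at the start; "moment": the same for the moment, N m; "grip_width": finger opening in mm; "finger_force": force on a finger pad.
Only numpy, scipy, OpenCV 4.12 (cv2) and the standard library are available. Lean on these libraries where they do the work, as an engineer would, in place of code of your own. Each camera call takes 0.05 s, during which the arm holds its last target. There are 200 camera calls.

### The job

Without gripping or lifting it, roll the bare aluminium tube along the bench with your fingertips, up the ramp and into the groove of the blue V-block. Then push it by its free end along the groove until its other end rests against the red stop. Leave the black pipe and everything else on the bench where they are.

Things in the scene. Friction and masses are not known exactly. Their poses are not given: they have to be found in the camera images.
- alu_tube: Bare aluminium tube to be rolled: 38 mm outside diameter, 180 mm long, 0.13-0.21 kg, dark bore at both ends. Origin at its middle, on its axis; own x along its axis, away from the robot; the frame turns about x as it rolls. Starts left or right of the V-block, within 0.1 rad of parallel to the groove. Smooth (friction about 0.35); rolls freely, runs on by itself if pushed fast.
- v_block: Blue V-block fixed to the bench, 160 mm long (own x, -80 to 80), 131 mm wide (own y); origin on the bench under its middle. Groove along own x at y = 0. From each side a 14 degree ramp rises from the bench at |y| = 65.5 mm to a crest 12 mm high at |y| = 17.3 mm, then a 30 degree flank falls to the groove bottom (y = 0, 2 mm above the bench). The tube can roll in from either side.
- groove (a point): Middle of the V-block, 24 mm above the bench: where the axis of a seated tube runs (along x). Axes as the V-block. The block's end away from the robot (+x) is open; a tube resting against the stop sticks out 20 mm there, and its middle lies 10 mm from this point towards +x.
- stop_face (a point): Middle of the face of the red stop at the V-block's end towards the robot; the tube's end must rest against it. 24 mm above the bench; face looks along +x (own axes as the V-block). The stop is 50 mm wide, 45 mm high, 10 mm thick (block x = -90 to -80 mm).
- black_pipe: Black plastic pipe of the same size (38 mm by 180 mm), lying on the bench on the other side of the V-block; not to be moved. Origin at its middle, own x along its axis. It rolls easily if touched.
- collar: Steel clamp collar, a ring 64 mm outside, 22 mm high, lying flat beyond the V-block; bystander. Origin at the centre of its underside.
- tee: Black plastic tee fitting, 70 mm long, 44 mm high, lying beyond the V-block; bystander. Origin at the centre of its underside.
- pot: Small terracotta pot, 70 mm across, 60 mm high, standing at the left; bystander. Origin at the centre of its underside.
- spray: White bottle with green cap, 66 mm across, 170 mm high, at the left; bystander. Origin at the centre of its underside.
- driver: Orange screwdriver lying at the right; bystander. Origin at the underside.
- feed: Amber jar with yellow cap, 60 mm across, 110 mm high, at the right; bystander. Origin at the centre of its underside.
Mind the look-alikes: they are no part of the job. Of the things like the alu_tube, leave any that is green or turquoise; of the rest the larger one is meant.

How it is judged (in metres and radians):
On the way, in this order (a step that is already met when the one before it is completed fails the run):
1. the aluminium tube has rolled over by about a third of a turn, lying on the bench (angle between alu_tube's own z axis and vertical above 2 rad and height (world z) of alu_tube below 0.024 m), for 0.05 s.
2. the tube lies in the groove of the V-block (y of alu_tube in the frame of v_block between -0.005 and 0.005 m and z of alu_tube in the frame of v_block below 0.027 m and angle between the x axis of alu_tube and the x axis of v_block, either way round below 0.06 rad), for 0.2 s.
3. the tube's end has come against the stop (x of alu_tube in the frame of v_block between 0.005 and 0.014 m), for 0.1 s.
At the end, for the whole second after the job is handed in: The aluminium tube lies at rest down in the groove (axis within 5 mm of the groove's middle, no more than about 3 mm high, parallel within 0.06 rad) and its end is within 4 mm of the red stop (all of step 2 and all of step 3 and z of alu_tube in the frame of v_block above 0.02 m and linear speed of alu_tube below 0.02 m/s); the robot touches nothing.
It fails at once if the tube was lifted or tipped up, rather than rolled on the bench and block (height (world z) of alu_tube above 0.04 m or angle between alu_tube's own x axis and vertical below 1.32 rad or angle between alu_tube's own x axis and vertical above 1.82 rad or (height (world z) of alu_tube above 0.027 m and (y of alu_tube in the frame of v_block above 0.085 m or y of alu_tube in the frame of v_block below -0.085 m))).
It fails at once if the black pipe was moved (distance of black_pipe from where it was at the start of the episode above 0.02 m).
It fails at once if a bystander was moved (distance of any of collar, tee, pot, spray, driver, feed from where it was at the start of the episode above 0.02 m).
It also fails if it takes over 58 s, if anything falls off the work surface, if the arm or the gripper's body presses on something with over 40 N, if the wrist force passes 120 N, or if a joint passes its speed limit or range.

## Working session

There is one attempt and no reset: what is moved stays moved. The work goes in short steps, Python scripts to look and compute and a shell command to move; the robot and the scene stay as the last step left them, time stands still between calls to the robot, and variables do not carry over. Pictures are saved under pics/ and viewed, at most 10 in all, crops included, and the job is handed in when it is done.

```bash
mkdir -p pics && python3 - <<'E'
from plant import bot
import cv2
o=bot.get_obs(); print(o['time'],o['tool_pos'],o['tcp_rot'],o['contact_force'],o['grip_width'])
for n in ('top','side'):
    p=bot.camera_params(n); print(n,p)
    cv2.imwrite(f'pics/{n}0.png',bot.capture(n))
E
```

```text
0.0 [233.69558339 469.69127029 243.0531739 ] [-3.14007064e+00 -2.31475655e-04  2.67975958e+00] [ 0.36070801 -0.33589972  0.67425839] 92.11812125243061
top {'fovy': 48.96242633225831, 'cx': 325.66329412081404, 'cy': 241.15433851543352, 'distortion': array([-0.05512055,  0.        ,  0.        ,  0.        ,  0.        ]), 'camera_from_world': array([[-1.38790055e-02, -9.99781813e-01, -1.56108793e-02,
         2.29437287e+01],
       [-9.81872268e-01,  1.65786330e-02, -1.88817369e-01,
         5.13379463e+02],
       [ 1.89034979e-01,  1.27072921e-02, -9.81888131e-01,
         1.09813748e+03],
       [ 0.00000000e+00,  0.00000000e+00,  0.00000000e+00,
         1.00000000e+00]])}
side {'fovy': 46.03689928634881, 'cx': 323.0133192909349, 'cy': 242.08923945805432, 'distortion': array([-0.14429755,  0.        ,  0.        ,  0.        ,  0.        ]), 'camera_from_world': array([[ 6.87051746e-01, -7.26582428e-01, -6.15413142e-03,
        -3.41118988e+02],
       [-3.91915372e-01, -3.63434103e-01, -8.45173351e-01,
         2.29275314e+02],
       [ 6.11851485e-01,  5.83089725e-01, -5.34456858e-01,
         9.14908508e+02],
       [ 0.00000000e+00,  0.00000000e+00,  0.00000000e+00,
         1.00000000e+00]])}
```

View pics/top0.png

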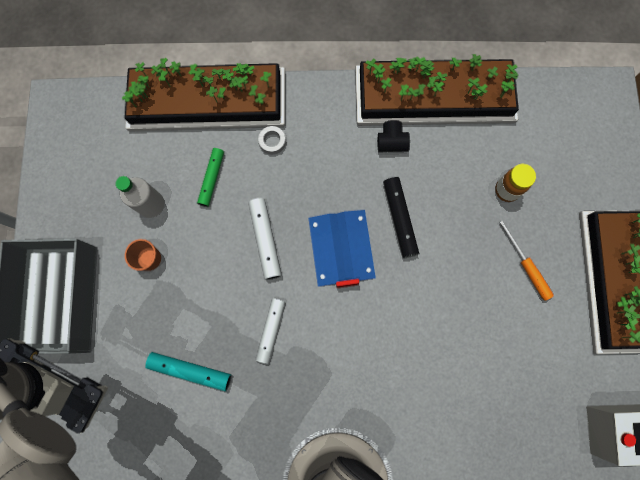

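View pics/side0.png

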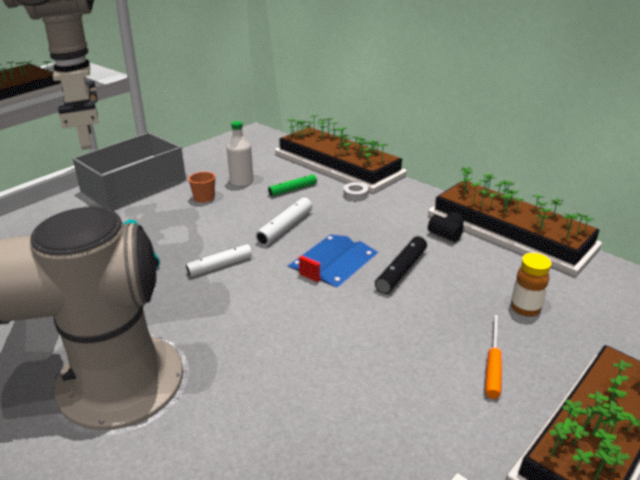

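The top view shows the alu tube as the white tube at about (265,238), larger than the decoy white tube at (270,330). The V-block is at (342,248) with the red stop at (347,284) on the robot side, and the black pipe is at (401,217) on the right. The tube has to roll to the right, towards −y.

```bash
cat > h.py <<'E'
import cv2, numpy as np
from plant import bot
def K(p):
    f=240/np.tan(np.radians(p['fovy']/2)); return np.array([[f,0,p['cx']],[0,f,p['cy']],[0,0,1]])
def cast(p,px,z):
    T=p['camera_from_world']; R,t=T[:3,:3],T[:3,3]
    u=cv2.undistortPoints(np.array(px,float).reshape(-1,1,2),K(p),p['distortion'])[:,0]
    d=np.c_[u,np.ones(len(u))]@R; c=-R.T@t
    return c+d*((z-c[2])/d[:,2])[:,None]
def big(m,roi):
    x0,y0,x1,y1=roi; k=np.zeros_like(m); k[y0:y1,x0:x1]=m[y0:y1,x0:x1]
    return max(cv2.findContours(k,cv2.RETR_EXTERNAL,cv2.CHAIN_APPROX_NONE)[0],key=cv2.contourArea)
def hsv(im,lo,hi): return cv2.inRange(cv2.cvtColor(im,cv2.COLOR_BGR2HSV),np.array(lo),np.array(hi))
def rod(p,c,z):
    "ends of the rod's mid line (pixels), then the world centre, yaw, length, width"
    b=cv2.boxPoints(cv2.minAreaRect(c)); w=cast(p,b,z)
    e=[w[1]-w[0],w[2]-w[1]]; L=max(e,key=np.linalg.norm); W=min(e,key=np.linalg.norm)
    L=L*np.sign(L[0]); return w.mean(0).round(1),round(float(np.arctan2(L[1],L[0])),3),np.linalg.norm(L).round(1),np.linalg.norm(W).round(1)
E
python3 - <<'E'
from h import *
im=cv2.imread('pics/top0.png');p=bot.camera_params('top')
w=hsv(im,(0,0,185),(179,45,255)); print('tube',rod(p,big(w,(235,185,295,290)),19), 'decoy',rod(p,big(w,(245,290,295,375)),14))
k=hsv(im,(0,0,0),(179,255,60)); print('pipe',rod(p,big(k,(375,170,425,265)),19))
b=hsv(im,(100,100,50),(130,255,255)); c=big(b,(290,190,400,300))
q=cast(p,cv2.boxPoints(cv2.minAreaRect(c)),0);print('block',q.round(1),q.mean(0),rod(p,c,0))
a=cv2.approxPolyDP(c,4,True);print(a[:,0].tolist(),cast(p,a,0).round(1).tolist())
r=hsv(im,(0,150,60),(8,255,255));print('stop top',rod(p,big(r,(320,270,370,295)),45))
E
```

```text
tube (array([532.5, 155.6,  19. ]), 0.216, np.float64(182.7), np.float64(28.4)) decoy (array([325.3, 141.2,  14. ]), -0.265, np.float64(139.6), np.float64(21.2))
pipe (array([ 573.5, -153.3,   19. ]), 0.206, np.float64(185.4), np.float64(39.3))
block [[582.1  56.3   0. ]
 [599.2 -76.4   0. ]
 [437.6 -94.2   0. ]
 [421.2  35.2   0. ]] [510.04052239 -19.78937982   0.        ] (array([510. , -19.8,   0. ]), 0.11, np.float64(162.6), np.float64(133.8))
[[364, 210], [309, 218], [318, 285], [375, 277]] [[594.5, -73.3, 0.0], [577.8, 53.1, 0.0], [423.5, 34.2, 0.0], [439.5, -93.7, 0.0]]
stop top (array([422.2, -29.8,  45. ]), -1.444, np.float64(48.1), np.float64(10.7))
```

```bash
python3 -m pendant '[[[0.97,-0.87,0],[0,0,-0.82],1],[[0.97,-0.87,0],[0,0,-0.82],1],[[0.97,-0.87,0],[0,0,-0.82],1],[[0.97,-0.87,0],[0,0,-0.82],1],[[0.97,-0.87,0],[0,0,-0.82],1],[[0.97,-0.87,0],[0,0,-0.82],1],[[0.97,-0.87,0],[0,0,-0.82],1],[[0.97,-0.87,0],[0,0,-0.82],1],[[0.97,-0.87,0],[0,0,-0.82],1],[[0.97,-0.87,0],[0,0,-0.82],1]]' && python3 - <<'E'
from h import *
o=bot.get_obs();print(o['tool_pos'],o['tcp_rot'])
p=bot.camera_params('wrist');T=p['camera_from_world'];print(T.round(3).tolist(),p['fovy'],p['cx'],p['cy'],p['distortion'])
cv2.imwrite('pics/w1.png',bot.capture('wrist'))
E
```

```text
time: 0.93
tool_pos: [525.9, 207.4, 243.4]
tcp_rot: [-3.141, 0.0, 1.691]
contact_force: [-0.2, 0.6, -1.0]
grip_width: 92.0
finger_force: 0.0
[525.88920381 207.38769908 243.39666767] [-3.14090617e+00  1.80732157e-05  1.69074540e+00]
[[0.993, 0.119, -0.0, -546.913], [0.114, -0.95, 0.289, 101.428], [0.034, -0.287, -0.957, 432.468], [0.0, 0.0, 0.0, 1.0]] 58.518731792450666 320.9540650409657 233.3378235865013 [-0.05015205  0.          0.          0.          0.        ]
```

View pics/w1.png

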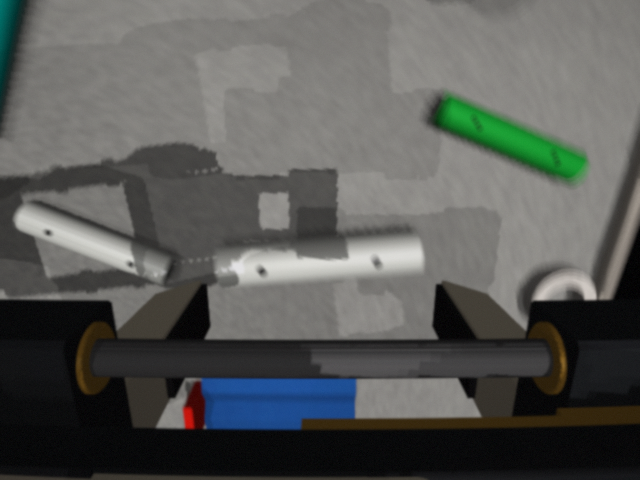

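The wrist view shows the tube from about (222,268) to (422,252), just in front of the fingers, partly shaded. The block and stop are behind it, and nothing stands where the fingers will come down.

```bash
cat >> h.py <<'E'
C=np.array([508.,-19.5]); A=0.125
def blk(w): d=np.atleast_2d(w)[:,:2]-C; c,s=np.cos(A),np.sin(A); return np.c_[d[:,0]*c+d[:,1]*s,-d[:,0]*s+d[:,1]*c].round(1)
def wld(b): c,s=np.cos(A),np.sin(A); return (C+np.array([b[0]*c-b[1]*s,b[0]*s+b[1]*c])).round(1)
E
python3 - <<'E'
from h import *
p=bot.camera_params('wrist');w=cast(p,[[222,268],[422,252]],19);print('wrist ends',w.round(1),blk(w),np.linalg.norm(w[1]-w[0]),np.arctan2(*(w[1]-w[0])[1::-1]))
im=bot.capture('top');p=bot.camera_params('top');cv2.imwrite('pics/t2.png',im)
m=hsv(im,(0,0,160),(179,45,255));c=big(m,(235,185,295,290));r=rod(p,c,19);print(r,blk(r[0]))
print('tcp',blk(bot.get_obs()['tool_pos']))
cv2.imwrite('pics/t2c.png',cv2.resize(im[150:310,200:440],None,fx=3,fy=3))
E
```

```text
wrist ends [[448.8 127.9  19. ]
 [628.1 163.   19. ]] [[-40.4 153.7]
 [142.  166.1]] 182.7397335670539 0.1932846563229
(array([533.6, 154.9,  19. ]), 0.215, np.float64(183.0), np.float64(31.2)) [[ 47.1 169.8]]
tcp [[ 48.2 220.1]]
```

View pics/t2c.png

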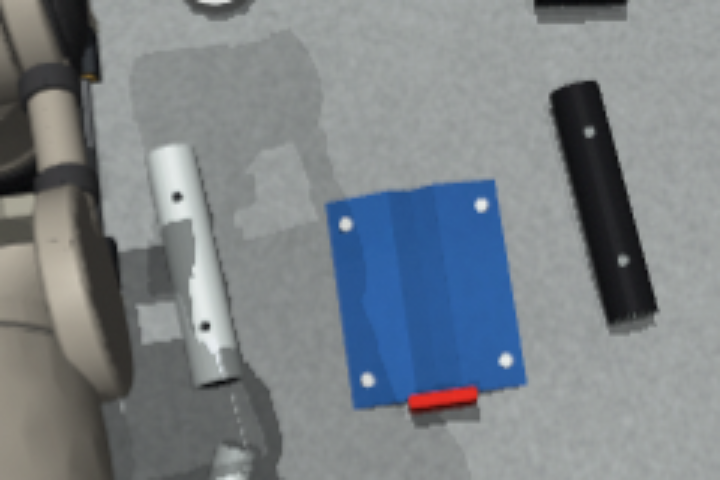

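The crop shows the tube ends at full-image (257,199) and (272,278), about 166±5 mm from the groove. The fingers at y' = 220 can come straight down behind it.

```bash
python3 -m pendant '[[[0,0,-0.9],[0,0,0],1],[[0,0,-0.9],[0,0,0],1],[[0,0,-0.9],[0,0,0],1],[[0,0,-0.9],[0,0,0],1],[[0,0,-0.9],[0,0,0],1],[[0,0,-0.9],[0,0,0],1],[[0,0,-0.9],[0,0,0],1],[[0,0,-0.4],[0,0,0],1],[[0,0,-0.2],[0,0,0],1],[[0,0,-0.2],[0,0,0],1]]' && python3 - <<'E'
from h import *
im=bot.capture('wrist');cv2.imwrite('pics/w3.png',im)
print(blk(bot.get_obs()['tool_pos']))
E
```

```text
time: 1.87
tool_pos: [524.3, 209.4, 30.1]
tcp_rot: [-3.141, 0.0, 1.697]
contact_force: [0.8, -0.4, 0.0]
grip_width: 91.9
finger_force: 0.0
[[ 44.7 225. ]]
```

View pics/w3.png

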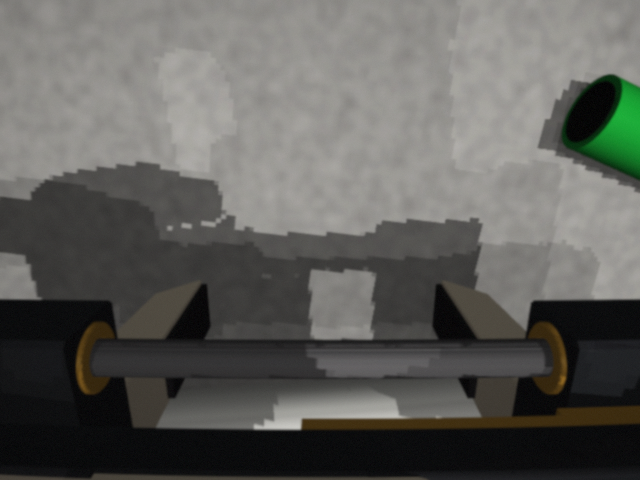

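The fingers are down behind the tube, which shows between them at the bottom edge (y>380). I'll match the tube's yaw, then start a slow push.

```bash
python3 -m pendant '[[[0.02,-0.165,0],[0,0,0.15],1],[[0.02,-0.165,0],[0,0,0.15],1],[[0.02,-0.165,0],[0,0,0.15],1],[[0.02,-0.165,0],[0,0,0.15],1],[[0.01,-0.083,0],[0,0,0],1],[[0.01,-0.083,0],[0,0,0],1],[[0.01,-0.083,0],[0,0,0],1],[[0.01,-0.083,0],[0,0,0],1],[[0.01,-0.083,0],[0,0,0],1],[[0.01,-0.083,0],[0,0,0],1]]' && cat > look.py <<'E'
from h import *
import sys
# top view: pixel ends of the tube from the bright mask, found by its long straight box
im=bot.capture('top');p=bot.camera_params('top');cv2.imwrite(f'pics/{sys.argv[1]}.png',im)
o=bot.get_obs();print(o['time'],'tcp',blk(o['tool_pos']),o['tool_pos'].round(1),o['contact_force'].round(1))
cv2.imwrite(f'pics/{sys.argv[1]}c.png',cv2.resize(im[150:310,200:440],None,fx=3,fy=3))
m=hsv(im,(0,0,160),(179,45,255));m[:,:int(sys.argv[2])]=0;m[291:]=0
r=rod(p,big(m,(235,170,int(sys.argv[3]) if len(sys.argv)>3 else 390,292)),19);print(r,blk(r[0]),round(r[1]-A,3))
E
python3 look.py t4 240
```

```text
time: 2.75
tool_pos: [529.2, 174.2, 30.8]
tcp_rot: [3.141, 0.0, 1.768]
contact_force: [-0.2, -0.3, -0.9]
grip_width: 91.7
finger_force: 0.0
2.8 tcp [[ 45.1 189.1]] [529.2 173.8  30.8] [ 1.1  0.2 -0.3]
(array([524.3, 171.9,  19. ]), 0.172, np.float64(65.3), np.float64(20.8)) [[ 40.  187.9]] 0.047
```

View pics/t4c.png

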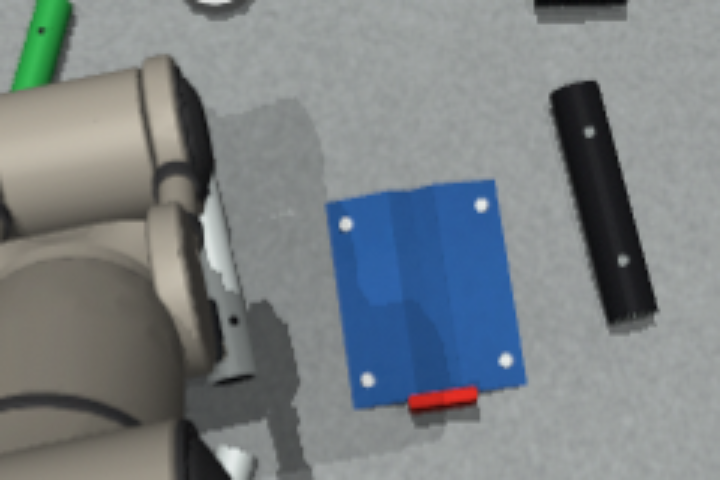

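The crop shows the tube has moved about 10 mm right and is still parallel to the fingers; its right edge runs (217,185)–(253,375). I'll continue and straighten it to the block's yaw.

```bash
python3 -m pendant '[[[0.0125,-0.1,0],[0,0,-0.06],1],[[0.0125,-0.1,0],[0,0,-0.06],1],[[0.0125,-0.1,0],[0,0,-0.06],1],[[0.0125,-0.1,0],[0,0,-0.06],1],[[0.0125,-0.1,0],[0,0,-0.06],1],[[0.0125,-0.1,0],[0,0,-0.06],1],[[0.0125,-0.1,0],[0,0,-0.06],1],[[0.0125,-0.1,0],[0,0,-0.06],1],[[0.0125,-0.1,0],[0,0,-0.06],1],[[0.0125,-0.1,0],[0,0,-0.06],1]]' && python3 -m pendant '[[[0.0125,-0.1,0],[0,0,0],1],[[0.0125,-0.1,0],[0,0,0],1],[[0.0125,-0.1,0],[0,0,0],1],[[0.0125,-0.1,0],[0,0,0],1],[[0.0125,-0.1,0],[0,0,0],1],[[0.0125,-0.1,0],[0,0,0],1],[[0.0125,-0.1,0],[0,0,0],1],[[0.0125,-0.1,0],[0,0,0],1],[[0.0125,-0.1,0],[0,0,0],1],[[0.0125,-0.1,0],[0,0,0],1]]' && python3 look.py t5 240
```

```text
time: 3.63
tool_pos: [532.9, 144.0, 30.7]
tcp_rot: [3.141, 0.0, 1.695]
contact_force: [0.5, -0.5, 0.9]
grip_width: 91.5
finger_force: 0.0
time: 4.47
tool_pos: [536.6, 114.0, 30.7]
tcp_rot: [3.141, 0.0, 1.696]
contact_force: [0.3, -0.5, 0.3]
grip_width: 91.8
finger_force: 0.0
4.5167 tcp [[ 45.1 128.4]] [536.7 113.5  30.7] [ 0.9  0.3 -0.4]
(array([642.6, 159.8,  19. ]), -1.505, np.float64(105.1), np.float64(59.3)) [[155.9 161.1]] -1.63
```

View pics/t5c.png

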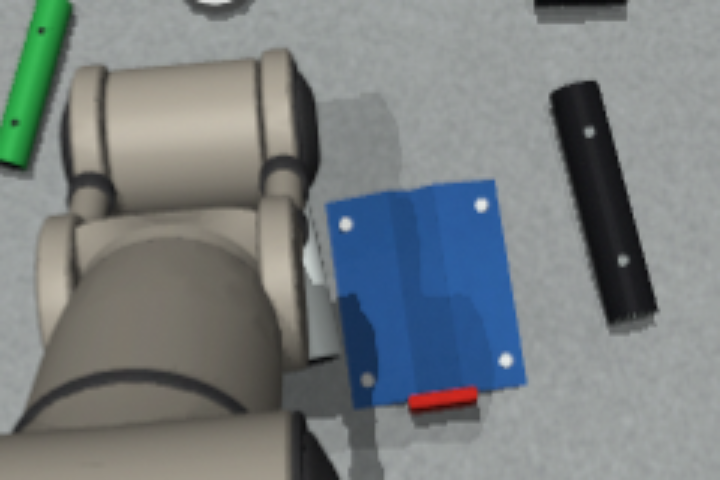

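The tube is now just left of the ramp's foot, its near end at crop (323,358), and parallel to the block. I'll keep the slow push up the ramp with the fingertips rising a little.

```bash
python3 -m pendant '[[[0.0125,-0.1,0],[0,0,0],1],[[0.0125,-0.1,0],[0,0,0],1],[[0.0125,-0.1,0],[0,0,0],1],[[0.0125,-0.1,0],[0,0,0],1],[[0.0125,-0.1,0],[0,0,0],1],[[0.0125,-0.1,0],[0,0,0],1],[[0.0125,-0.1,0],[0,0,0],1],[[0.0125,-0.1,0],[0,0,0],1],[[0.0125,-0.1,0],[0,0,0],1],[[0.0125,-0.1,0],[0,0,0],1]]' && python3 -m pendant '[[[0.0125,-0.1,0.01],[0,0,0],1],[[0.0125,-0.1,0.01],[0,0,0],1],[[0.0125,-0.1,0.01],[0,0,0],1],[[0.0125,-0.1,0.01],[0,0,0],1],[[0.0125,-0.1,0.01],[0,0,0],1],[[0.0125,-0.1,0.01],[0,0,0],1],[[0.0125,-0.1,0.01],[0,0,0],1],[[0.0125,-0.1,0.01],[0,0,0],1],[[0.0125,-0.1,0.01],[0,0,0],1],[[0.0125,-0.1,0.01],[0,0,0],1]]' && python3 - <<'E'
from h import *
im=bot.capture('side');cv2.imwrite('pics/s6c.png',cv2.resize(im[150:330,200:440],None,fx=3,fy=3))
print(blk(bot.get_obs()['tool_pos']))
E
```

```text
time: 5.35
tool_pos: [540.4, 84.0, 30.8]
tcp_rot: [3.141, 0.0, 1.696]
contact_force: [0.1, 0.4, -0.6]
grip_width: 92.0
finger_force: 0.2
time: 6.18
tool_pos: [544.1, 54.0, 33.8]
tcp_rot: [3.142, 0.0, 1.696]
contact_force: [0.2, 0.4, 0.5]
grip_width: 91.8
finger_force: 0.7
[[45.1 67.9]]
```

View pics/s6c.png

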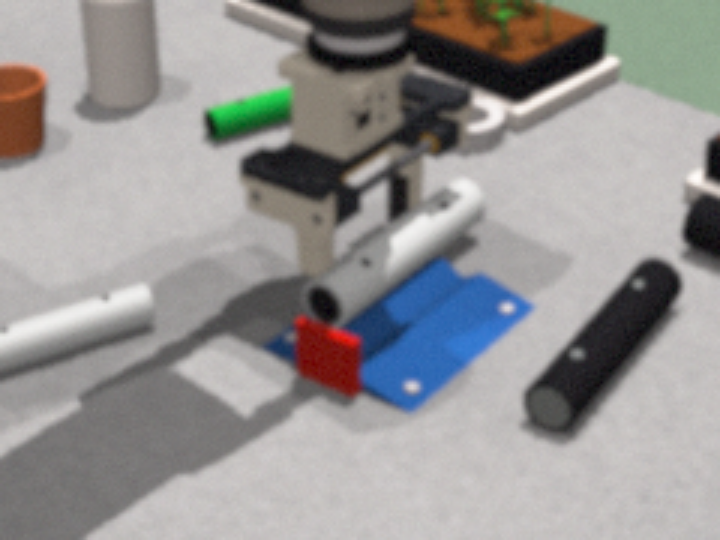

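The side view shows the tube climbing the ramp in front of both fingers, level and parallel, its bore end at crop (322,303). I'll continue over the crest.

```bash
python3 -m pendant '[[[0.01,-0.083,0.01],[0,0,0],1],[[0.01,-0.083,0.01],[0,0,0],1],[[0.01,-0.083,0.01],[0,0,0],1],[[0.01,-0.083,0.01],[0,0,0],1],[[0.01,-0.083,0.01],[0,0,0],1],[[0.01,-0.083,0.01],[0,0,0],1],[[0.01,-0.083,0],[0,0,0],1],[[0.01,-0.083,0],[0,0,0],1],[[0.01,-0.083,0],[0,0,0],1],[[0.01,-0.083,0],[0,0,0],1]]' && python3 - <<'E'
from h import *
im=bot.capture('side');cv2.imwrite('pics/s7c.png',cv2.resize(im[150:330,200:440],None,fx=3,fy=3))
print(blk(bot.get_obs()['tool_pos']))
E
```

```text
time: 7.07
tool_pos: [547.1, 29.0, 35.5]
tcp_rot: [3.142, 0.0, 1.696]
contact_force: [-0.4, 0.2, 0.6]
grip_width: 91.7
finger_force: 0.0
[[44.9 42.9]]
```

View pics/s7c.png

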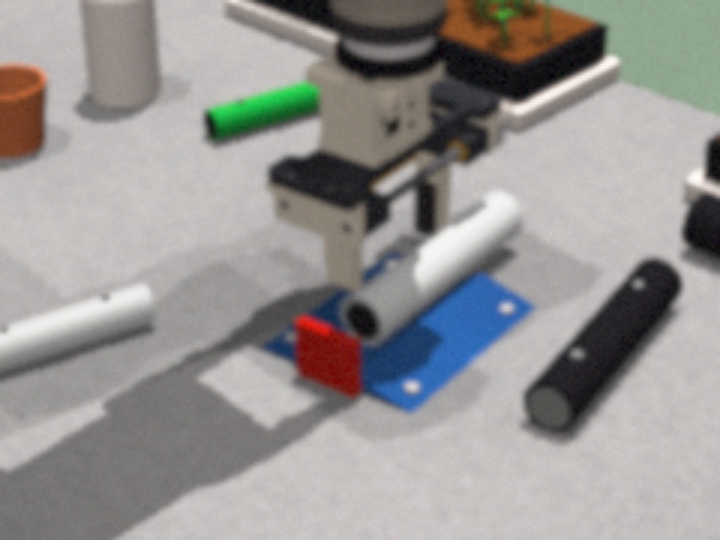

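The tube lies in the groove, its bore end at crop (362,320) beside the stop. Now I'll lift clear, close the fingers, go beyond the free end and turn 90° so the gripper body stays clear of the planters.

```bash
python3 -m pendant '[[[0,0,0.8],[0,0,0],1],[[0,0,0.8],[0,0,0],1],[[0,0,0.8],[0,0,0],1],[[0.7,-0.12,0],[0,0,1],-1],[[0.7,-0.12,0],[0,0,1],-1],[[0.7,-0.12,0],[0,0,1],-1],[[0.7,-0.12,0],[0,0,1],-1],[[0.7,-0.12,0],[0,0,1],-1],[[0.7,-0.12,0],[0,0,1],-1],[[0.7,-0.12,0],[0,0,1],-1]]' && python3 -m pendant '[[[0,0,0],[0,0,1],-1],[[0,0,0],[0,0,1],-1],[[0,0,0],[0,0,1],-1],[[0,0,0],[0,0,1],-1],[[0,0,0],[0,0,1],-1],[[0,0,0],[0,0,1],-1],[[0,0,0],[0,0,0.1],-1],[[0,0,0],[0,0,0],-1],[[0,0,0],[0,0,0],-1],[[0,0,0],[0,0,0],-1]]' && python3 - <<'E'
from h import *
o=bot.get_obs();print(o['time'],o['tool_pos'],o['tcp_rot'],blk(o['tool_pos']),o['grip_width'])
s=bot.capture('side');w=bot.capture('wrist');t=bot.capture('top')
v=np.hstack([cv2.resize(s[130:330,190:440],(400,320)),cv2.resize(w,(400,300),)[:, :].copy() if 0 else cv2.copyMakeBorder(cv2.resize(w,(400,300)),0,20,0,0,cv2.BORDER_CONSTANT)])
for n,i in zip('swt',(s,w,t)): cv2.imwrite(f'pics/{n}8.png',i)
cv2.imwrite('pics/m8.png',np.vstack([v,cv2.resize(t[140:300,200:600],(800,280))]) [:600])
E
```

```text
time: 7.95
tool_pos: [694.9, 3.9, 107.3]
tcp_rot: [-3.141, -0.0, 2.542]
contact_force: [0.6, -0.8, 0.9]
grip_width: 49.8
finger_force: 0.0
time: 8.78
tool_pos: [694.1, 4.2, 107.5]
tcp_rot: [3.141, -0.0, -3.018]
contact_force: [0.3, -0.3, 0.8]
grip_width: 0.2
finger_force: 0.0
8.7833 [694.05134061   4.15781346 107.48009252] [ 3.14149003e+00 -1.34155818e-04 -3.01783039e+00] [[187.5   0.3]] 0.23067525741662717
```

View pics/m8.png

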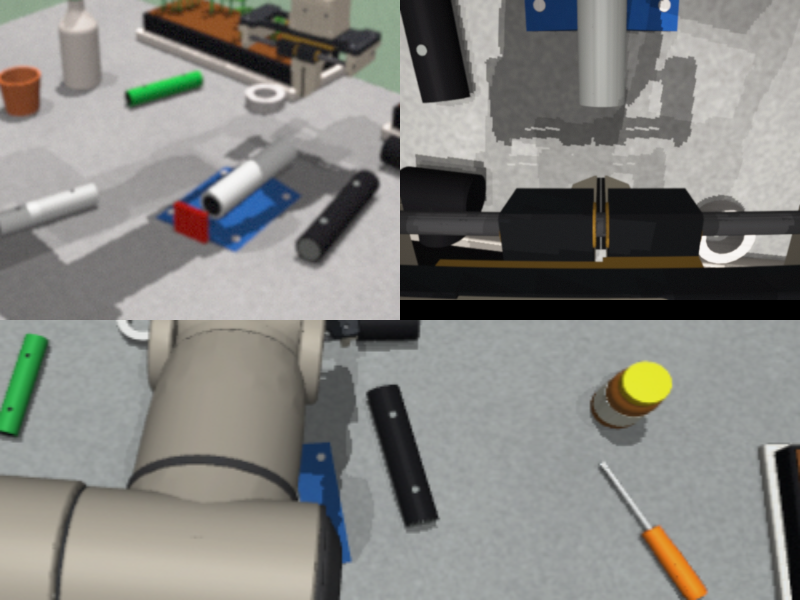

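The wrist panel shows the tube's free end at wrist pixels (323,168), in line with the closed fingers, and the side panel shows it seated in the groove. Next I'll measure how far the end is.

```bash
python3 - <<'E'
from h import *
p=bot.camera_params('wrist');im=cv2.imread('pics/w8.png')
print('end at z43',blk(cast(p,[[323,168]],43)),'axis cols',blk(cast(p,[[288,150],[361,150],[288,20],[359,20]],24)))
b=hsv(im,(100,100,50),(130,255,255));ys,xs=np.where(b[:100]>0);print('block px',xs.min(),xs.max(),ys.max(), blk(cast(p,[[xs.min(),45],[xs.max(),45],[210,ys.max()]],0)))
g=cv2.cvtColor(im,cv2.COLOR_BGR2GRAY);print(g[20,260:390:3],g[150,260:390:3])
s=bot.camera_params('side');print('near end',blk(cast(s,[[190+212/1.6,130+203/1.6]],24)))
E
```

```text
end at z43 [[138.8   1.9]] axis cols [[132.2 -16.2]
 [132.2  21.7]
 [ 70.  -14.9]
 [ 70.   19.2]]
block px 200 445 49 [[ 78.  -64.6]
 [ 78.   68.2]
 [ 80.1 -59.3]]
[ 44  44  46  44  46  47  45  45  94 117 127 132 139 143 148 155 152 155
 167 174 174 173 173 169 159 154 154 146 139 134 131 127 119 107  73  38
  48  56  55  56  55  56  57  57] [ 96  96  94  97  98  98  92  92  94 109 125 134 141 149 154 159 154 159
 169 178 176 176 175 171 162 159 160 151 145 136 135 128 114  91  81 101
 100  99 101 104 103 125 184 182]
near end [[-34.4   3.3]]
```

```bash
python3 -m pendant '[[[0,0,-0.4],[0,0,0],-1],[[0,0,-0.4],[0,0,0],-1],[[0,0,-0.4],[0,0,0],-1],[[0,0,-0.4],[0,0,0],-1],[[0,0,-0.4],[0,0,0],-1],[[0,0,-0.3],[0,0,0],-1],[[0,0,-0.2],[0,0,0],-1],[[-0.26,-0.033,0],[0,0,0],-1],[[-0.26,-0.033,0],[0,0,0],-1],[[-0.2,-0.025,0],[0,0,0],-1]]' && python3 -m pendant '[[[-0.1,-0.0125,0],[0,0,0],-1],[[-0.1,-0.0125,0],[0,0,0],-1],[[-0.1,-0.0125,0],[0,0,0],-1],[[-0.1,-0.0125,0],[0,0,0],-1],[[-0.1,-0.0125,0],[0,0,0],-1],[[-0.1,-0.0125,0],[0,0,0],-1],[[-0.1,-0.0125,0],[0,0,0],-1],[[-0.1,-0.0125,0],[0,0,0],-1],[[-0.1,-0.0125,0],[0,0,0],-1],[[-0.1,-0.0125,0],[0,0,0],-1]]' && python3 - <<'E'
from h import *
w=bot.capture('wrist');o=bot.get_obs();cv2.imwrite('pics/w9.png',w)
s=bot.capture('side');cv2.imwrite('pics/m9.png',np.hstack([cv2.resize(w,(400,300)),cv2.resize(s[130:330,190:440],(400,320))[:300]]))
print(o['time'],o['tool_pos'],blk(o['tool_pos']),o['contact_force'])
E
```

```text
time: 9.77
tool_pos: [672.1, 1.4, 32.1]
tcp_rot: [3.141, -0.0, -3.015]
contact_force: [-0.4, 0.1, -0.3]
grip_width: 0.4
finger_force: 0.0
time: 10.6
tool_pos: [642.3, -2.3, 32.6]
tcp_rot: [3.142, 0.0, -3.015]
contact_force: [0.8, -0.2, -0.1]
grip_width: 0.4
finger_force: 0.4
10.65 [641.74725562  -2.34709616  32.54954418] [[134.8   0.3]] [ 0.59399752 -0.3177235  -0.2985562 ]
```

View pics/m9.png

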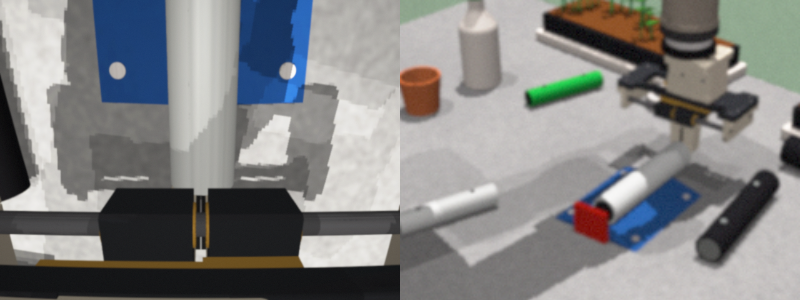

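The wrist view shows the tube's end meeting the closed fingers on the groove line, and the side view shows the near end about 25 mm short of the red stop. I'll continue slowly.

```bash
python3 -m pendant '[[[-0.065,-0.008,0],[0,0,0],-1],[[-0.065,-0.008,0],[0,0,0],-1],[[-0.065,-0.008,0],[0,0,0],-1],[[-0.065,-0.008,0],[0,0,0],-1],[[-0.065,-0.008,0],[0,0,0],-1],[[-0.065,-0.008,0],[0,0,0],-1],[[-0.065,-0.008,0],[0,0,0],-1],[[-0.065,-0.008,0],[0,0,0],-1],[[-0.065,-0.008,0],[0,0,0],-1],[[-0.065,-0.008,0],[0,0,0],-1]]' && python3 - <<'E'
from h import *
o=bot.get_obs();s=bot.capture('side');t=bot.capture('top');print(blk(o['tool_pos']),o['contact_force'])
cv2.imwrite('pics/m10.png',np.hstack([cv2.resize(s[200:300,270:370],(400,400),interpolation=cv2.INTER_CUBIC),cv2.resize(t[200:300,290:390],(400,400))]))
E
```

```text
time: 11.53
tool_pos: [622.8, -4.7, 32.6]
tcp_rot: [3.142, 0.0, -3.015]
contact_force: [0.2, -1.0, -1.1]
grip_width: 0.3
finger_force: 0.4
[[115.8   0.4]] [ 0.24527624 -0.99992374 -1.12550392]
```

View pics/m10.png

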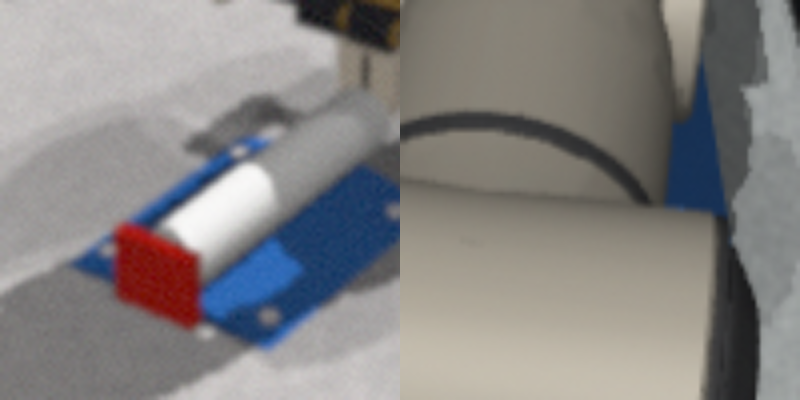

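That makes 12 pictures viewed, two over the limit of 10, so I'll view no more and finish on force and position readings. The tube is close to the stop; from here I creep until the force rises.

```bash
python3 -m pendant '[[[-0.02,-0.0025,0],[0,0,0],-1],[[-0.02,-0.0025,0],[0,0,0],-1],[[-0.02,-0.0025,0],[0,0,0],-1],[[-0.02,-0.0025,0],[0,0,0],-1],[[-0.02,-0.0025,0],[0,0,0],-1],[[-0.02,-0.0025,0],[0,0,0],-1],[[-0.02,-0.0025,0],[0,0,0],-1],[[-0.02,-0.0025,0],[0,0,0],-1],[[0,0,0],[0,0,0],-1],[[0,0,0],[0,0,0],-1]]'
```

```text
time: 12.47
tool_pos: [618.3, -5.3, 32.6]
tcp_rot: [3.142, 0.0, -3.015]
contact_force: [1.1, 1.7, -0.3]
grip_width: 0.5
finger_force: 0.6
```

```bash
python3 -m pendant '[[[-0.015,-0.002,0],[0,0,0],-1],[[-0.015,-0.002,0],[0,0,0],-1],[[-0.015,-0.002,0],[0,0,0],-1],[[-0.015,-0.002,0],[0,0,0],-1],[[-0.015,-0.002,0],[0,0,0],-1],[[-0.015,-0.002,0],[0,0,0],-1],[[0,0,0],[0,0,0],-1],[[0,0,0],[0,0,0],-1],[[0,0,0],[0,0,0],-1],[[0,0,0],[0,0,0],-1]]'
```

```text
time: 13.3
tool_pos: [618.3, -5.6, 33.7]
tcp_rot: [-3.141, 0.007, -3.016]
contact_force: [9.2, 2.1, -0.3]
grip_width: 0.6
finger_force: 4.6
```

The force rose to 9 N with the finger face at x' ≈ 101, against 100 expected, so the tube is against the stop. I'll back off along +x', rise, and check.

```bash
python3 -m pendant '[[[0.05,0.006,0],[0,0,0],-1],[[0.1,0.0125,0],[0,0,0],-1],[[0.2,0.025,0],[0,0,0],-1],[[0.4,0.05,0],[0,0,0],-1],[[0.4,0.05,0],[0,0,0],-1],[[0.4,0.05,0],[0,0,0],-1],[[0,0,0.7],[0,0,0],-1],[[0,0,0.7],[0,0,0],-1],[[0,0,0.7],[0,0,0],-1],[[0,0,0.7],[0,0,0],-1]]' && python3 - <<'E'
from h import *
o=bot.get_obs();p=bot.camera_params('wrist');w=bot.capture('wrist');print(o['tool_pos'],o['contact_force'])
g=cv2.cvtColor(w,cv2.COLOR_BGR2GRAY)
print('block',[ (xs.min(),xs.max(),ys.max()) for ys,xs in [np.where(hsv(w,(100,100,50),(130,255,255))>0)]])
d=np.diff(g[:300,323].astype(int)); r=np.argsort(abs(d))[-6:];print('edges rows',r,d[r],blk(cast(p,[[323,int(i)] for i in r],43)))
b=hsv(w,(100,100,50),(130,255,255));ys,xs=np.where(b>0)
print('block end x at z0',blk(cast(p,[[xs.min()+15,ys[xs<xs.min()+30].max()]],0)))
red=hsv(w,(0,150,60),(8,255,255));print('red px',red.sum()//255,np.argwhere(red[:200]>0)[-1:] )
p=bot.camera_params('side');s=bot.capture('side')
c=big(hsv(s,(0,150,60),(8,255,255)),(280,230,350,300));print('red side box',cv2.boundingRect(c))
E
```

```text
time: 14.13
tool_pos: [661.6, 0.2, 116.9]
tcp_rot: [3.141, -0.002, -3.015]
contact_force: [-0.2, 0.2, 0.4]
grip_width: 0.1
finger_force: 0.0
[6.61560339e+02 1.95303392e-01 1.16850017e+02] [-0.24523794  0.24072274  0.36858   ]
block [(np.int64(203), np.int64(442), np.int64(112))]
edges rows [225 282 154 155 284 283] [ 19 -20 -29 -31 -42 -42] [[136.9   2. ]
 [169.1   2.1]
 [100.3   2. ]
 [100.8   2. ]
 [170.2   2.1]
 [169.6   2.1]]
block end x at z0 [[ 79.9 -59. ]]
red px 0 []
red side box (299, 257, 20, 25)
```

The far end now overhangs the block by 20.6 mm (20 expected), on the groove line, and the arm is clear.

```bash
python3 -c "
from plant import bot
print(bot.close_job())"
```

```text
the job is handed in; nothing more can be done
None
```

I rolled the aluminium tube into the groove, pushed it against the red stop and handed the job in at about 14 s; its far end measured 20.6 mm past the block (20 expected), no verdict was returned, and I viewed 12 pictures instead of the allowed 10.

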